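# Draw a piston rod part-way out for inspection

## Task

In the leaning cylinder block that holds the rod with the straight cylindrical head (not the ball-ended one), draw the piston rod out along its bore until the upper of its two ring grooves has come clear of the mouth while the lower groove is still hidden inside, so that the scuffed stretch can be looked at. Finish while still holding the rod there with the gripper: do not let go. Never pull the rod right out, pull in line with the bore so that its free-standing holder stays where it is, flat on the bench, and leave the ball-ended rod, its holder and the other things on the bench alone.

Things in the scene. Friction and masses are not known exactly. Their poses are not given: they have to be found in the camera images.
- rod_head (a point): centre of the straight cylindrical head (24 mm across, 28 mm long) of the loose steel piston rod to draw out; z points along the rod, out of the bore. Shaft below the head: 16 mm across, 110 mm long, 1 mm total play in the bore. At the start its foot rests on the bore's bottom, 30 mm of shaft shows and the head centre is 44 mm out from the mouth. About 0.22 kg; sinks back if released
- groove_upper (a point): centre of the upper dark ring groove (3 mm wide) round that rod's shaft, 68 mm below the head centre; at the start 24 mm inside the mouth
- groove_lower (a point): centre of the lower dark ring groove (3 mm wide) round that rod's shaft, 86 mm below the head centre; at the start 42 mm inside the mouth
- holder_block: square aluminium cylinder block, 40 x 40 x 100 mm, fixed in the holder of the rod with the cylindrical head and leaning 20 degrees from vertical. Origin: centre of the bore's mouth on the block's top face; z points out of the bore along its axis. The blind round bore is 17 mm wide and 80 mm deep
- holder: the holder whose steel foot plate is 130 x 100 x 14 mm (long side along its x), total 1.9 kg, standing loose on the bench. Origin: centre of its underside; z up; its block leans towards its own -x. It carries the rod with the cylindrical head; which of the two places it stands in varies
- ballrod_head (a point): centre of the ball (30 mm across) on the end of the other rod, to be left alone; otherwise it is the same rod and stands home in the second holder, ball centre 44 mm out from the mouth
- holder2_block: square aluminium cylinder block, 40 x 40 x 100 mm, fixed in the second holder and leaning 20 degrees from vertical. Origin: centre of the bore's mouth on the block's top face; z points out of the bore along its axis. The blind round bore is 17 mm wide and 80 mm deep
- holder2: the second, identical holder whose steel foot plate is 130 x 100 x 14 mm (long side along its x), total 1.9 kg, standing loose on the bench. Origin: centre of its underside; z up; its block leans towards its own -x; to be left alone
- mount1_mid (a point): centre of a black specimen mount, a disc 32 mm across and 20 mm high; bystander
- mount2_mid (a point): centre of a black specimen mount, a disc 40 mm across and 18 mm high; bystander
- mount3_mid (a point): centre of a black specimen mount, a disc 32 mm across and 24 mm high; bystander
- dish_mid (a point): centre of a shallow white dish 90 mm across and 16 mm high; bystander
- bottle_mid (a point): centre of an upright white bottle 56 mm across and 130 mm high; bystander
- brush: a cleaning brush lying flat; bystander
Not all that is in view belongs to the job. Leave any blue look-alike of the part that bears rod_head alone. What is shaped like the holder but blue or yellow is not meant.

How it is judged:
By the outcome, as a careful person would: the job done as asked, in the order asked, and still so for the second after the job is handed in, while the arm keeps its last pose, push and grip.
It also fails if it takes over 29 s, if anything falls off the work surface, if the arm or the gripper's body presses on something with over 40 N, if the wrist force passes 120 N, or if a joint passes its speed limit or range.

## Robot

A 6-joint arm with a two-finger parallel gripper is mounted at the origin on the work surface. World frame = base frame: x ahead of the robot, y to its left, z up, the work surface at z = 0. Lengths are in m, angles in rad, forces in N, time in s.
With the tool pointing down it reaches from about 0.25 to 0.725 m from the base axis. Payload 4 kg.
Tool frame: the origin (TCP) lies where the fingers leave the gripper's body, on its centre line; the fingertips stand 73 mm ahead of it and the grasp point (between the pads) lies 54 mm ahead of it (bot.tip_reach is the z of the fingertips in the tool frame, in m); z points along the fingers, x is the direction in which the jaws open and shut, and the axes are right-handed (so a half turn about z gives the same grasp; the last joint's range is limited). The gripper opens to 85 mm and grips with 20 to 120 N. Pads are 22 mm wide; open, the fingers measure 114 mm over their backs; the gripper's body (76 mm by 85 mm) begins 54 mm behind the grasp point. The pads swing forward as they close: fully open they stand 13 mm farther back than shut.
Start: joints at [-1.346, 0.241, 0.005, 1.335, 0, 1.571], TCP at [0.111, -0.487, 0.304] pointing down, gripper open.
Joint ranges: [-2.72, 2.72], [-1.05, 1.87], [-1.09, 1.28], [-1.99, 2.15], [-1.42, 1.44], [-3.14, 3.14]. Speed limits (rad/s): [2.79, 2.79, 3.14, 3.14, 3.14, 3.14].

## Interface

Orientations are given as a unit quaternion [x, y, z, w].
In Python, from workcell import bot, vision, job_done gives the robot as it stands.
- The arm moves only by the tool drive_tool, never from a script. Its argument "steps" is one flat list of numbers, 7 for each row, row after row: the shift along the tool's x, y, z in m, then the turn, a rotation vector about the tool's x, y, z in degrees, then the closure, from -1 (fully open) to 1 (shut). A call has 1 to 8 rows; each row shifts and turns the commanded pose from where the row before left it, along the tool's axes as they then stand; what a row does not reach is not made up. A row lasts 1/12 s, in which the tool goes at most 41.7 mm and 7.16 degrees, less where a joint would pass 70% of its speed; a pose out of reach is approached as far as the arm can. A call is refused whole if a number of a shift passes 0.0417 or a number of a turn 7.16, either way. A call with a gripper value outside its range is refused whole. The fingers move at their own pace and stop on an object; the grip force is fixed at half the most. Time passes only in rows, so rows that do not move let the fingers close. It gives the time, the measured TCP pose, the force and the opening at its end, in the units of the state.
- bot.get_obs(): the state, without advancing time (a new reading comes with each control period).
- vision.camera(name): name is "scene" or "top" or "wrist"; returns (picture, depth): 384x512x3 uint8, red, green, blue; 384x512 float32, m along the optical axis (not along the pixel's ray), 0 where there is no reading.
- vision.camera_model(name): a dict with "mtx" (3x3 intrinsics, pixels), "rvec" (rotation vector, rad) and "tvec" (3), from world to camera coordinates, as OpenCV has them. Camera axes: x right, y down, z forward; pixel columns grow to the right and rows downward; lengths in m; the calibration is good to about 2 mm. A picture is of the moment at which its call begins: read the wrist's pose just before it. camera_model takes no time and is no camera call; for the wrist camera it gives the pose at the moment of the call.
- job_done(): hands the job in, once; it reports no verdict.
The state is a dict: "clock": time; "joint_pos": joint angles; "joint_vel": joint speeds; "tau": joint torques, N m; "eef_pos": TCP position; "tool_rot": TCP orientation; "ft_force": force on the tool from outside, world axes, zero at the start; "ft_torque": the same for the moment, N m; "grip_width": finger opening in m.
Only numpy, scipy, OpenCV 4.12 (cv2) and the standard library are available. Lean on these libraries where they do the work, as an engineer would, in place of code of your own. Each camera call takes 0.05 s, during which the arm holds its last target.

## Working session

There is one attempt and no reset: what is moved stays moved. The work goes in short steps, Python scripts to look and compute and a tool call to move; the robot and the scene stay as the last step left them, time stands still between calls to the robot, and variables do not carry over. Pictures are saved under pics/ and viewed, and the job is handed in when it is done.

Besides the shell and the picture viewer there is one more tool, called after "Request:" as a command line: name --argument value ..., lists and objects as JSON in quotes. drive_tool: Moves the arm, as the interface text tells. Its arguments: {"type":"object","properties":{"steps":{"type":"array"}},"required":["steps"]}

```bash
mkdir -p pics; ls; python3 - <<'E'
from workcell import bot, vision
import cv2,numpy as np
print(bot.get_obs())
for n in ("scene","top"):
    im,d=vision.camera(n); cv2.imwrite(f"pics/{n}0.png",im[:,:,::-1]); np.savez(f"{n}0.npz",im=im,d=d)
    print(vision.camera_model(n))
E
```

```text
pics
{'clock': 0.0, 'joint_pos': array([-1.34602248e+00,  2.41410973e-01,  3.69103296e-03,  1.33521100e+00,
       -5.10069223e-06,  1.57076881e+00]), 'joint_vel': array([-0.00032583, -0.00037541, -0.00072522, -0.00043605,  0.00035082,
        0.0011823 ]), 'tau': array([-3.86789825e-04, -3.72319615e+01,  2.52405703e+01,  1.69422693e-02,
       -2.66166326e-04,  7.20807307e-07]), 'eef_pos': array([ 0.11133077, -0.48693691,  0.30300114]), 'tool_rot': array([ 7.81956309e-01, -6.23332329e-01, -8.36159097e-04, -6.63315863e-04]), 'ft_force': array([-0.55030442,  0.90532755, -0.51893936]), 'ft_torque': array([ 0.07453496, -0.02047096, -0.01072312]), 'grip_width': 0.08531942408608452}
{'mtx': array([[370.30050866,   0.        , 250.84482422],
       [  0.        , 370.30050866, 188.0764771 ],
       [  0.        ,   0.        ,   1.        ]]), 'rvec': array([ 2.39025502,  0.85984822, -0.29514335]), 'tvec': array([-0.39179962, -0.24801931,  1.31010692])}
{'mtx': array([[436.55996993,   0.        , 253.33212116],
       [  0.        , 436.55996993, 195.36867064],
       [  0.        ,   0.        ,   1.        ]]), 'rvec': array([ 2.15854926, -2.22083128,  0.1273608 ]), 'tvec': array([-0.05089403,  0.56084793,  1.26151934])}
```

View pics/scene0.png

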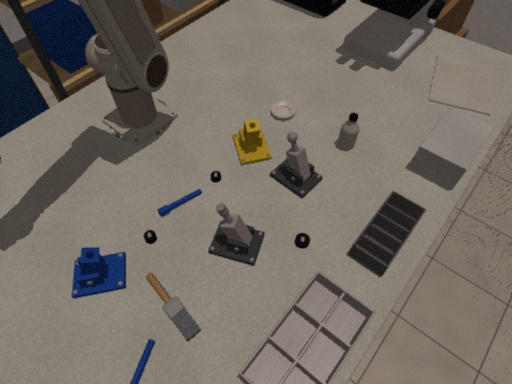

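View pics/top0.png

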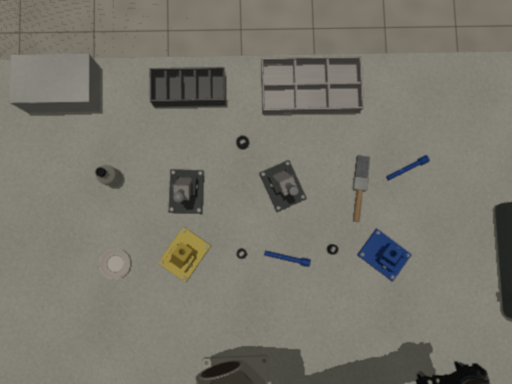

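```bash
python3 - <<'E'
import cv2,numpy as np
s=np.load("scene0.npz");t=np.load("top0.npz")
a=cv2.resize(s['im'][120:280,195:335,::-1],None,fx=4,fy=4,interpolation=2)[:600]
b=cv2.resize(t['im'][150:225,155:320,::-1],None,fx=4.8,fy=4.8,interpolation=2)
cv2.imwrite("pics/c1.png",cv2.resize(s['im'][190:270,195:275,::-1],None,fx=7,fy=7,interpolation=2));cv2.imwrite("pics/c2.png",b);cv2.imwrite("pics/c3.png",a)
E
```

```text
(no output)
```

View pics/c1.png

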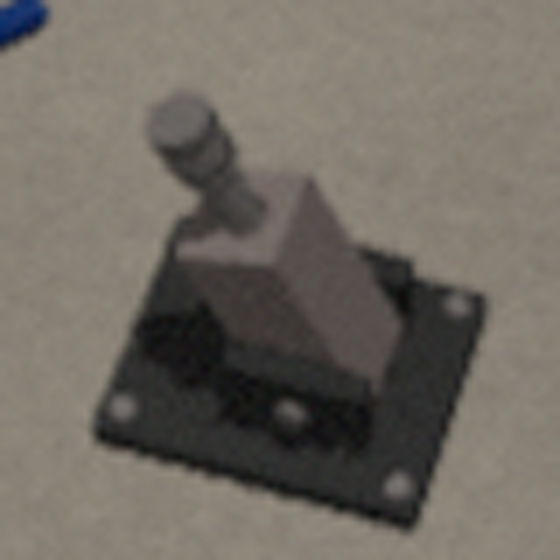

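View pics/c2.png

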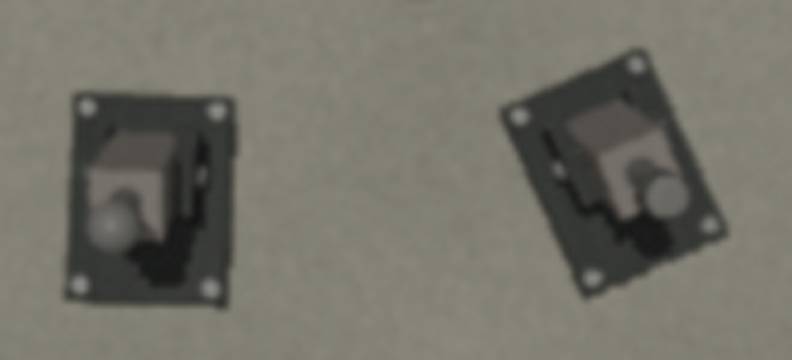

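View pics/c3.png

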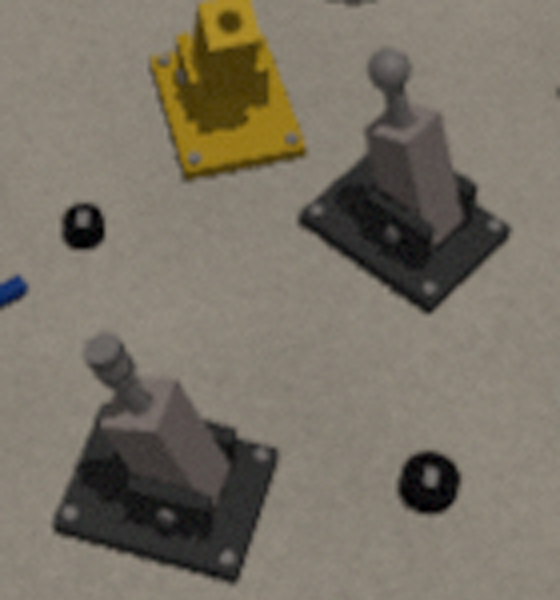

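```bash
cat > h.py <<'E'
import cv2,numpy as np
from scipy.spatial.transform import Rotation as R
def cm(vision,n):
    m=vision.camera_model(n); return m['mtx'],R.from_rotvec(np.ravel(m['rvec'])).as_matrix(),np.ravel(m['tvec'])
def ray_z(c,uv,z):
    K,Rm,t=c; o=-Rm.T@t; d=Rm.T@np.linalg.inv(K)@np.array([*uv,1.]); return o+d*(z-o[2])/d[2]
def dep(c,uv,d):
    K,Rm,t=c; return Rm.T@(np.linalg.inv(K)@np.array([*uv,1.])*d-t)
def proj(c,P):
    K,Rm,t=c; p=(np.atleast_2d(P)@Rm.T+t)@K.T; return p[:,:2]/p[:,2:]
def cloud(c,d):
    K,Rm,t=c; v,u=np.mgrid[:d.shape[0],:d.shape[1]]
    p=np.stack([u,v,np.ones_like(u)],-1)@np.linalg.inv(K).T*d[...,None]; return (p-t)@Rm
E
python3 - <<'E'
from h import *
from workcell import vision
ct=cm(vision,"top");cs=cm(vision,"scene")
T=np.load("top0.npz");S=np.load("scene0.npz")
C=[ray_z(ct,(155+(x+.5)/4.8-.5,150+(y+.5)/4.8-.5),.014) for x,y in [(502,108),(642,48),(728,236),(585,298)]]
C=np.array(C);print("top",C.round(4).tolist(),[np.linalg.norm(C[i]-C[i-1]).round(4) for i in range(4)],C.mean(0))
q=(C[0]+C[1]-C[2]-C[3]);print("yaw x top",np.degrees(np.arctan2(q[1],q[0])));q=C[0]+C[3]-C[1]-C[2];print(np.degrees(np.arctan2(q[1],q[0])))
D=[ray_z(cs,(195+(x+.5)/7-.5,190+(y+.5)/7-.5),.014) for x,y in [(95,437),(412,528),(487,295),(175,190)]][:3]
D=np.array(D);print("scene",D.round(4).tolist(),np.linalg.norm(D[0]-D[1]),np.linalg.norm(D[1]-D[2]),((D[0]+D[2])/2).round(4))
for n,c,Z in(("top",ct,T),("scene",cs,S)):
    W=cloud(c,Z['d']); m=(np.hypot(W[...,0]-C[:,0].mean(),W[...,1]-C[:,1].mean())<.12)
    np.save(n+"_cl.npy",W)
    z=W[...,2][m]; print(n,np.histogram(z,bins=np.arange(-.01,.22,.01)), z.max())
pt=dep(ct,(155+665/4.8-.5,150+194/4.8-.5),T['d'][190,293]);print("headtop top",pt)
ps=dep(cs,(195+178/7,190+120/7),S['d'][207,220]);print("head scene",ps)
E
```

```text
top [[0.6295, -0.0867, 0.014], [0.6651, -0.1755, 0.014], [0.5457, -0.2247, 0.014], [0.5097, -0.1344, 0.014]] [np.float64(0.1289), np.float64(0.0956), np.float64(0.1291), np.float64(0.0972)] [ 0.587486   -0.15535529  0.014     ]
yaw x top 22.05843881013189
111.79003331133255
scene [[0.5525, -0.2283, 0.014], [0.6692, -0.1803, 0.014], [0.6293, -0.0857, 0.014]] 0.1261697152637085 0.1026481941178255 [ 0.5909 -0.157   0.014 ]
top (array([1315, 2181,  846,   24,   22,   18,   84,   80,   20,   20,   21,
         30,   95,   59,    5,    0,   11,   38,   38,    0,    0,    0]), array([-0.01,  0.  ,  0.01,  0.02,  0.03,  0.04,  0.05,  0.06,  0.07,
        0.08,  0.09,  0.1 ,  0.11,  0.12,  0.13,  0.14,  0.15,  0.16,
        0.17,  0.18,  0.19,  0.2 ,  0.21])) 0.1773522387329085
scene (array([2638,  945,  846,   40,   62,   75,  175,   68,   59,   59,   61,
         79,  149,   49,   18,   13,   31,   61,   22,    0,    0,    0]), array([-0.01,  0.  ,  0.01,  0.02,  0.03,  0.04,  0.05,  0.06,  0.07,
        0.08,  0.09,  0.1 ,  0.11,  0.12,  0.13,  0.14,  0.15,  0.16,
        0.17,  0.18,  0.19,  0.2 ,  0.21])) 0.1741430784372553
headtop top [ 0.55776742 -0.16685593  0.1726359 ]
head scene [ 0.56005934 -0.16990069  0.17083645]
```

```bash
cat > fit.py <<'E'
from h import *
from scipy.optimize import least_squares
def frame(yaw,lean=np.radians(20)):
    x=np.array([np.cos(yaw),np.sin(yaw),0]);z0=np.array([0,0,1.])
    a=-np.sin(lean)*x+np.cos(lean)*z0; X=np.cos(lean)*x+np.sin(lean)*z0
    return np.stack([X,np.cross(a,X),a],1)   # columns
def cyl(p,r,z0,z1):
    q=np.stack([np.hypot(p[:,0],p[:,1])-r,np.abs(p[:,2]-(z0+z1)/2)-(z1-z0)/2],1)
    return np.minimum(q.max(1),0)+np.linalg.norm(np.maximum(q,0),axis=1)
def box(p,c,h):
    q=np.abs(p-c)-h; return np.minimum(q.max(1),0)+np.linalg.norm(np.maximum(q,0),axis=1)
def sdf(P,m,yaw,draw=0):
    p=(P-m)@frame(yaw)
    return np.min([box(p,[0,0,-.05],[.02,.02,.05]),cyl(p,.008,-.02,.031+draw),cyl(p,.012,.030+draw,.058+draw)],0)
def fit(P,m0,yaw0,draw=0,fixyaw=False):
    f=lambda v: sdf(P,v[:3],yaw0 if fixyaw else v[3],draw)
    r=least_squares(f,[*m0,yaw0],loss='soft_l1',f_scale=.002)
    return r.x, f(r.x)
E
python3 - <<'E'
from fit import *
m0=np.array([.5625,-.165,.159])-.044*frame(np.radians(22))[:,2]
print(m0)
for n in("top","scene"):
    W=np.load(n+"_cl.npy").reshape(-1,3)
    x,y0=m0,np.radians(22)
    for k in range(4):
        s=np.abs(sdf(W,x,y0)); P=W[(s<(.012,.008,.006,.005)[k])&(W[:,2]>.06)]
        v,r=fit(P,x,y0); x,y0=v[:3],v[3]
    a=frame(y0)[:,2]
    print(n,len(P),x.round(4),np.degrees(y0).round(2),"head",(x+.044*a).round(4),"rms",np.sqrt((r**2).mean()).round(5))
E
```

```text
[ 0.57645308 -0.15936259  0.11765352]
top 367 [ 0.5746 -0.161   0.1167] 23.15 head [ 0.5608 -0.1669  0.1581] rms 0.00152
scene 657 [ 0.5751 -0.162   0.115 ] 22.23 head [ 0.5612 -0.1677  0.1563] rms 0.00097
```

```bash
cat > plan.py <<'E'
from fit import *
from workcell import bot
def target(head,yaw,off):
    F=frame(yaw); a=F[:,2]; z=-a; x=-F[:,1]; y=np.cross(z,x)
    return head+a*(.054+off), np.stack([x,y,z],1)
def show(head,yaw,off):
    o=bot.get_obs(); Rc=R.from_quat(o['tool_rot']); p,Rt=target(np.array(head),np.radians(yaw),off)
    rv=np.degrees((Rc.inv()*R.from_matrix(Rt)).as_rotvec())
    print("t",o['clock'],"pos",o['eef_pos'].round(4),"q",o['joint_pos'].round(2),"F",o['ft_force'].round(2),"w",o['grip_width'].round(4))
    print("target",p.round(4),"turn(tool,deg)",rv.round(2),"shift in cur frame mm",(Rc.inv().apply(p-o['eef_pos'])*1e3).round(2),"in target frame mm",(Rt.T@(p-o['eef_pos'])*1e3).round(2))
E
python3 -c "
from plan import *
show([.561,-.1673,.157],22.4,.07)"
```

```text
Traceback (most recent call last):
  File "plan.py", line 9, in show
    print("t",o['clock'],"pos",o['eef_pos'].round(4),"q",o['joint_pos'].round(2),"F",o['ft_force'].round(2),"w",o['grip_width'].round(4))
                                                                                                                ^^^^^^^^^^^^^^^^^^^^^
AttributeError: 'float' object has no attribute 'round'
```

```bash
sed -i "s/o\['grip_width'\].round(4)/round(o['grip_width'],4)/" plan.py
python3 -c "
from plan import *
show([.561,-.1673,.157],22.4,.07)"
```

```text
t 0.1 pos [ 0.1114 -0.487   0.3031] q [-1.35  0.24  0.    1.34  0.    1.57] F [0.11 1.01 0.21] w 0.0853
target [ 0.5218 -0.1835  0.2735] turn(tool,deg) [19.94 -1.56 -9.44] shift in cur frame mm [-204.35 -467.76   29.96] in target frame mm [-124.24 -455.14  197.14]
```

Request:
drive_tool --steps '[-0.014,-0.033,0,0,0,0,-1,-0.014,-0.033,0,0,0,0,-1,-0.014,-0.033,0,0,0,0,-1,-0.014,-0.033,0,0,0,0,-1,-0.014,-0.033,0,0,0,0,-1,-0.014,-0.033,0,0,0,0,-1,-0.014,-0.033,0,0,0,0,-1,-0.014,-0.033,0,0,0,0,-1]'

```text
clock: 0.77
eef_pos: [0.3448, -0.3179, 0.3036]
tool_rot: [0.782, -0.623, -0.0, 0.0]
ft_force: [0.9, -0.5, 0.0]
grip_width: 0.0855
```

Request:
drive_tool --steps '[-0.014,-0.033,0,4,-0.3,-1.9,-1,-0.014,-0.033,0,4,-0.3,-1.9,-1,-0.014,-0.033,0,4,-0.3,-1.9,-1,-0.014,-0.033,0,4,-0.3,-1.9,-1,-0.014,-0.033,0,4,-0.3,-1.9,-1,0,0,0,0,0,0,-1,0,0,0,0,0,0,-1]'

```text
clock: 1.35
eef_pos: [0.4795, -0.2048, 0.3269]
tool_rot: [0.819, -0.546, 0.098, -0.144]
ft_force: [0.2, -0.3, -1.1]
grip_width: 0.0853
```

```bash
python3 -c "
from plan import *
show([.561,-.1673,.157],22.4,.07)"
```

```text
t 1.35 pos [ 0.4795 -0.2048  0.3269] q [-0.52  0.13 -0.11  1.11  0.27  2.25] F [ 0.25 -0.26 -1.15] w 0.0853
target [ 0.5218 -0.1835  0.2735] turn(tool,deg) [ 0.01 -0.1   0.22] shift in cur frame mm [ -3.64 -26.16  66.29] in target frame mm [ -3.62 -26.14  66.3 ]
```

Request:
drive_tool --steps '[-0.0018,-0.013,0.011,0,0,0,-1,-0.0018,-0.0131,0.011,0,0,0,-1,0,0,0.015,0,0,0,-1,0,0,0.015,0,0,0,-1,0,0,0.014,0,0,0,-1,0,0,0,0,0,0,-1,0,0,0,0,0,0,-1]'

```text
clock: 1.93
eef_pos: [0.5206, -0.1851, 0.2726]
tool_rot: [0.819, -0.548, 0.096, -0.143]
ft_force: [-0.3, -0.3, -0.0]
grip_width: 0.0854
```

```bash
python3 - <<'E'
from plan import *
from workcell import vision
show([.561,-.1673,.157],22.4,.07)
c=cm(vision,"wrist"); im,d=vision.camera("wrist")
cv2.imwrite("pics/w1.png",im[:,:,::-1]); np.savez("w1.npz",im=im,d=d,K=c[0],R=c[1],t=c[2])
W=cloud(c,d).reshape(-1,3); W=W[d.ravel()>0]
x,y0=np.array([.5748,-.1615,.116]),np.radians(22.4)
for fy in (True,False):
  x,y0=np.array([.5748,-.1615,.116]),np.radians(22.4)
  for k in range(4):
    s=np.abs(sdf(W,x,y0)); P=W[(s<(.012,.008,.006,.005)[k])&(W[:,2]>.06)]
    v,r=fit(P,x,y0,fixyaw=fy); x,y0=v[:3],(y0 if fy else v[3])
  a=frame(y0)[:,2]
  print(len(P),x.round(4),np.degrees(y0).round(2),"head",(x+.044*a).round(4),"rms",np.sqrt((r**2).mean()).round(5))
hd=x+.044*a; print("proj head top",proj(c,[x+.058*a,x]))
E
```

```text
t 1.9333 pos [ 0.5206 -0.1851  0.2726] q [-0.45  0.21 -0.16  0.96  0.25  2.33] F [-0.3  -0.28 -0.02] w 0.0854
target [ 0.5218 -0.1835  0.2735] turn(tool,deg) [ 0.14 -0.04  0.  ] shift in cur frame mm [-1.01 -1.95 -0.27] in target frame mm [-1.01 -1.95 -0.26]
3483 [ 0.5761 -0.1601  0.1155] 22.4 head [ 0.5621 -0.1658  0.1568] rms 0.00067
3483 [ 0.5761 -0.16    0.1155] 22.54 head [ 0.5622 -0.1658  0.1568] rms 0.00067
proj head top [[255.19939054 215.79457269]
 [255.77579785 187.8194035 ]]
```

View pics/w1.png

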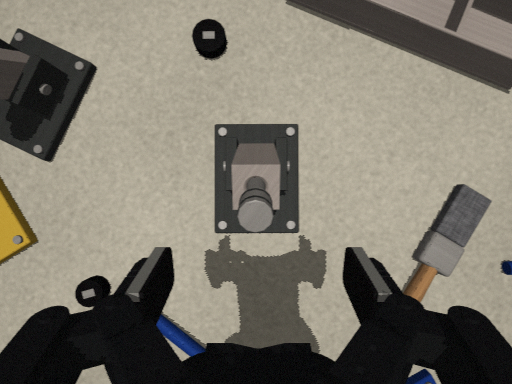

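```bash
python3 - <<'E'
from plan import *
w=np.load("w1.npz"); c=(w['K'],w['R'],w['t']); o=bot.get_obs()
Rt=R.from_quat(o['tool_rot'])
W=cloud(c,w['d']); T=Rt.inv().apply(W.reshape(-1,3)-o['eef_pos']).reshape(W.shape)*1e3
d=w['d']; print(w['K'])
cam=Rt.inv().apply(-c[1].T@c[2]-o['eef_pos'])*1e3; print("cam in tool",cam)
for r in (250,260,270,280,290,300):
    t=T[r]; m=(d[r]>0)&(t[:,2]<80)
    i=np.where(m)[0]; L=i[i<256];Rr=i[i>256]
    if len(L): print(r,"L",L.max(),t[L.max()].round(1),"R",Rr.min(),t[Rr.min()].round(1))
print("head in tool",Rt.inv().apply(np.array([.5622,-.1658,.1568])-o['eef_pos'])*1e3)
E
```

```text
[[297.47534921   0.         258.00906621]
 [  0.         297.47534921 189.51845904]
 [  0.           0.           1.        ]]
cam in tool [ -0.17317658 -82.14767755 -68.30112559]
250 L 171 [-43.1  -7.5  59.6] R 346 [42.2 -7.6 59.4]
260 L 172 [-42.9  -2.2  59. ] R 345 [42.6 -1.4 60.4]
270 L 173 [-43.1   3.7  59.3] R 344 [42.4  4.  59.8]
280 L 174 [-43.1   9.4  59.1] R 343 [42.3  9.7 59.4]
290 L 171 [-43.   10.8  53.1] R 346 [42.3 11.1 53.4]
300 L 166 [-43.1  10.3  45.2] R 351 [42.3 10.3 45.3]
head in tool [ -2.62142639  -2.79949278 125.43281177]
```

Request:
drive_tool --steps '[-0.0022,-0.0026,0,0,0,0,-1,0,0,0.015,0,0,0,-1,0,0,0.015,0,0,0,-1,0,0,0.015,0,0,0,-1,0,0,0,0,0,0,-1,0,0,0,0,0,0,-1]'

```text
clock: 2.48
eef_pos: [0.5371, -0.176, 0.2329]
tool_rot: [0.819, -0.547, 0.098, -0.144]
ft_force: [0.7, 0.2, 1.1]
grip_width: 0.0854
```

```bash
cat > look.py <<'E'
from plan import *
from workcell import vision
import sys
def look(name,draw=0,yaw=22.5,fy=True,g=(.5761,-.1600,.1155)):
    show([.5622,-.1658,.1568],22.5,0)
    o=bot.get_obs(); c=cm(vision,"wrist"); im,d=vision.camera("wrist")
    cv2.imwrite(f"pics/{name}.png",im[:,:,::-1]); np.savez(name+".npz",im=im,d=d,K=c[0],R=c[1],t=c[2])
    Rt=R.from_quat(o['tool_rot']); W=cloud(c,d).reshape(-1,3)
    T=Rt.inv().apply(W-o['eef_pos']); W=W[(d.ravel()>0)&((np.abs(T[:,0])<.02)|(T[:,2]>.09))]
    x,y0=np.array(g),np.radians(yaw)
    for k in range(4):
        s=np.abs(sdf(W,x,y0,draw)); P=W[(s<(.012,.008,.006,.005)[k])&(W[:,2]>.06)]
        v,r=fit(P,x,y0,draw,fixyaw=fy); x,y0=v[:3],(y0 if fy else v[3])
    a=frame(y0)[:,2]; hd=x+(.044+draw)*a
    print(len(P),"mouth",x.round(4),"yaw",np.degrees(y0).round(2),"head",hd.round(4),"rms",np.sqrt((r**2).mean()).round(5),"head in tool mm",(Rt.inv().apply(hd-o['eef_pos'])*1e3).round(2))
    Tt=Rt.inv().apply(cloud(c,d).reshape(-1,3)-o['eef_pos']).reshape(*d.shape,3)*1e3
    for r in (260,270,280):
        i=np.where((d[r]>0)&(Tt[r,:,2]<80)&(np.abs(Tt[r,:,0])>16))[0]; L=i[i<256];Q=i[i>256]
        if len(L) and len(Q): print(r,Tt[r,L.max()].round(1),Tt[r,Q.min()].round(1))
E
python3 -c "
from look import *
look('w2')"
```

```text
t 2.4833 pos [ 0.5371 -0.176   0.2329] q [-0.42  0.27 -0.2   0.86  0.25  2.36] F [0.7  0.16 1.14] w 0.0854
target [ 0.5451 -0.1729  0.2075] turn(tool,deg) [-0.   -0.16  0.  ] shift in cur frame mm [ 0.12  0.57 26.74] in target frame mm [ 0.2   0.57 26.74]
5564 mouth [ 0.5761 -0.16    0.1155] yaw 22.5 head [ 0.5622 -0.1658  0.1568] rms 0.00064 head in tool mm [-6.000e-02  5.700e-01  8.072e+01]
260 [-42.5  -2.9  58.4] [42.9 -2.5 58.9]
270 [-42.6   2.9  58.5] [42.9  3.  58.6]
280 [-42.7   9.   58.9] [42.9  8.9 58.6]
```

View pics/w2.png

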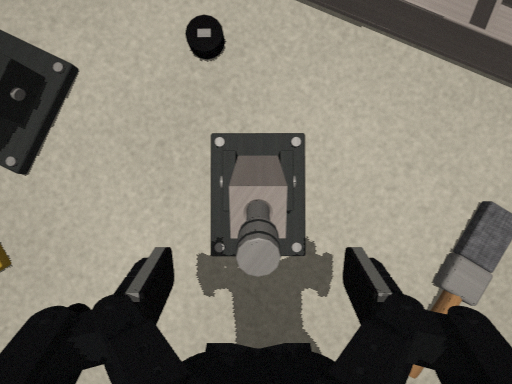

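Request:
drive_tool --steps '[-0.0001,0.0005,0.01,0,0,0,-1,0,0,0.01,0,0,0,-1,0,0,0.006,0,0,0,-1,0,0,0,0,0,0,-1,0,0,0,0,0,0,-1]'

```text
clock: 2.95
eef_pos: [0.5448, -0.1725, 0.2072]
tool_rot: [0.819, -0.547, 0.097, -0.144]
ft_force: [0.4, -0.1, 0.7]
grip_width: 0.0856
```

```bash
python3 -c "
from look import *
look('w3')"
```

```text
t 2.95 pos [ 0.5448 -0.1725  0.2072] q [-0.4   0.3  -0.23  0.79  0.25  2.38] F [ 0.4  -0.08  0.75] w 0.0856
target [ 0.5451 -0.1729  0.2075] turn(tool,deg) [ 0.04 -0.11 -0.  ] shift in cur frame mm [ 0.47 -0.31 -0.31] in target frame mm [ 0.47 -0.31 -0.31]
7885 mouth [ 0.5761 -0.16    0.1155] yaw 22.5 head [ 0.5622 -0.1658  0.1568] rms 0.00062 head in tool mm [ 0.32 -0.35 53.67]
260 [-42.8  -2.4  59.2] [43.1 -2.3 59.3]
270 [-42.5   2.6  58.1] [42.7  2.7 58.1]
280 [-42.4   8.2  57.7] [43.   9.  58.8]
```

View pics/w3.png

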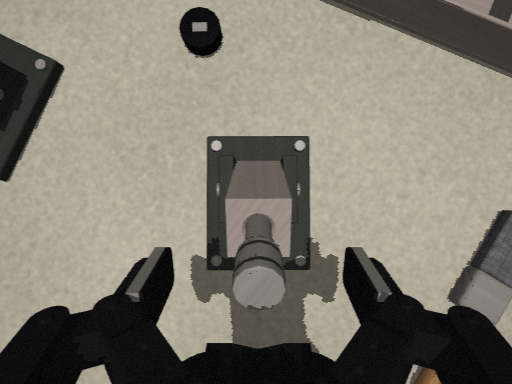

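Request:
drive_tool --steps '[0.0001,0,0,0,0,0,0.25,0,0,0,0,0,0,0.25,0,0,0,0,0,0,0.25,0,0,0,0,0,0,0.25,0,0,0,0,0,0,0.25,0,0,0,0,0,0,0.25]'

```text
clock: 3.5
eef_pos: [0.5452, -0.1729, 0.2081]
tool_rot: [0.819, -0.547, 0.098, -0.144]
ft_force: [0.2, 0.7, 0.8]
grip_width: 0.0318
```

```bash
python3 -c "
from look import *
look('w4')
im=cv2.imread('pics/w4.png'); cv2.imwrite('pics/w4c.png',cv2.resize(im[200:330,170:345],None,fx=4.5,fy=4.5,interpolation=2))"
```

```text
t 3.5 pos [ 0.5452 -0.1729  0.2081] q [-0.41  0.3  -0.23  0.79  0.25  2.38] F [0.17 0.69 0.8 ] w 0.0318
target [ 0.5451 -0.1729  0.2075] turn(tool,deg) [-0.04 -0.19  0.01] shift in cur frame mm [-0.05  0.22  0.53] in target frame mm [-0.05  0.22  0.53]
8052 mouth [ 0.5759 -0.1596  0.1155] yaw 22.5 head [ 0.562  -0.1653  0.1568] rms 0.00106 head in tool mm [-0.73  0.24 54.52]
260 [-16.1 -10.9  45.5] [16.   4.5 70.2]
270 [-16.    5.1  61.8] [16.1  7.2 64.8]
280 [-16.1  -8.6  34.2] [16.   8.7 58.4]
```

View pics/w4c.png

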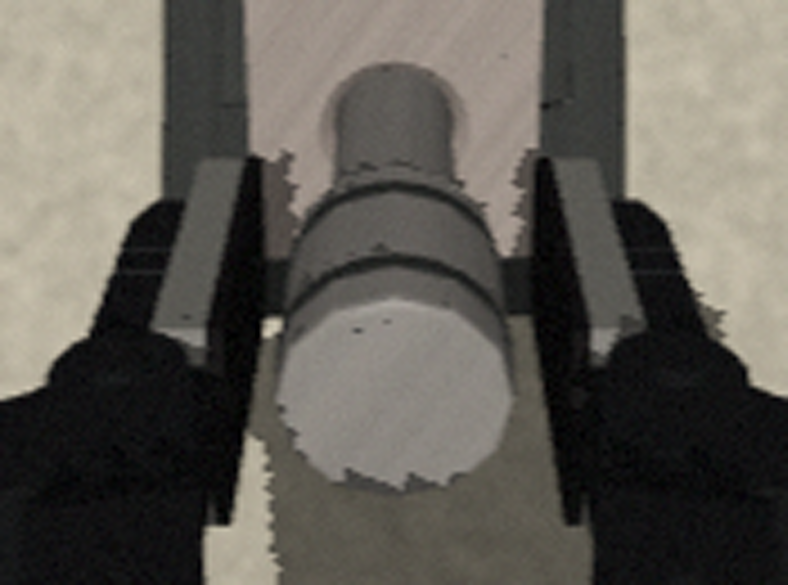

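Request:
drive_tool --steps '[0.0001,0,0,0,0,0,0.45,0,0,0,0,0,0,0.6,0,0,0,0,0,0,0.8,0,0,0,0,0,0,1,0,0,0,0,0,0,1,0,0,0,0,0,0,1]'

```text
clock: 4.05
eef_pos: [0.5452, -0.1729, 0.2082]
tool_rot: [0.819, -0.547, 0.098, -0.144]
ft_force: [-1.5, -0.6, 3.6]
grip_width: 0.0226
```

```bash
python3 -c "
from look import *
look('w5')
o=bot.get_obs(); Rt=R.from_quat(o['tool_rot']); print('F tool',Rt.inv().apply(o['ft_force']),'T tool',Rt.inv().apply(o['ft_torque']))
im=cv2.imread('pics/w5.png'); cv2.imwrite('pics/w5c.png',cv2.resize(im[200:330,170:345],None,fx=4.5,fy=4.5,interpolation=2))"
```

```text
t 4.05 pos [ 0.5452 -0.1729  0.2082] q [-0.41  0.3  -0.23  0.8   0.25  2.37] F [-1.45 -0.58  3.63] w 0.0226
target [ 0.5451 -0.1729  0.2075] turn(tool,deg) [-0.05 -0.18  0.01] shift in cur frame mm [-0.01  0.25  0.63] in target frame mm [-0.01  0.25  0.63]
7873 mouth [ 0.5763 -0.1602  0.1156] yaw 22.5 head [ 0.5624 -0.166   0.157 ] rms 0.00123 head in tool mm [5.000e-02 1.000e-01 5.451e+01]
260 [-16.3 -11.6  44.4] [ 16.3 -10.9  45.5]
270 [-16.1 -12.2  35.9] [ 16.1 -11.6  36.9]
280 [-16.3 -12.9  28.2] [ 16.1 -12.9  28.1]
F tool [-1.01666359  0.26231507 -4.64204935] T tool [-0.43793571 -0.51932734  0.05771816]
```

View pics/w5c.png

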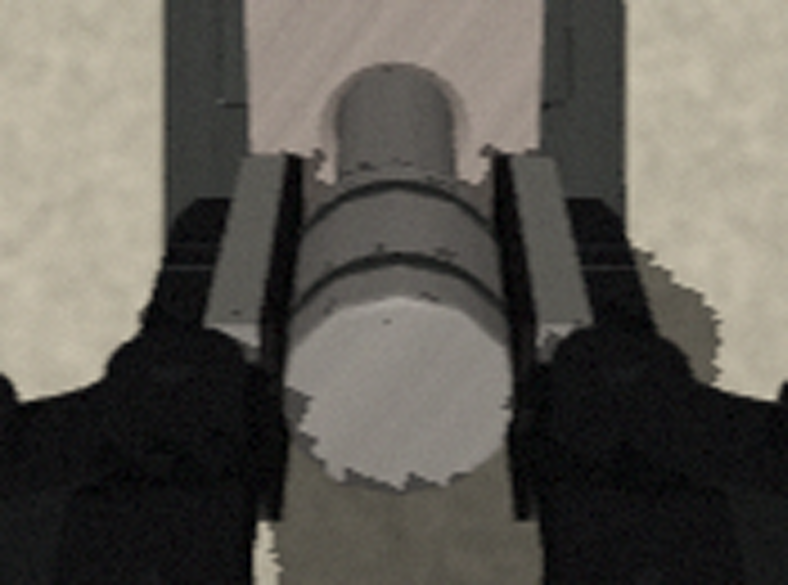

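Request:
drive_tool --steps '[0,0,-0.0015,0,0,0,1,0,0,-0.002,0,0,0,1,0,0,-0.0025,0,0,0,1,0,0,-0.003,0,0,0,1,0,0,0,0,0,0,1]'

```text
clock: 4.52
eef_pos: [0.5422, -0.1742, 0.2168]
tool_rot: [0.819, -0.547, 0.098, -0.144]
ft_force: [-0.0, 1.0, -1.0]
grip_width: 0.0228
```

```bash
python3 -c "
from look import *
look('w6',draw=.009)
o=bot.get_obs(); Rt=R.from_quat(o['tool_rot']); print('F tool',Rt.inv().apply(o['ft_force']),'T tool',Rt.inv().apply(o['ft_torque']))
im=cv2.imread('pics/w6.png'); cv2.imwrite('pics/w6c.png',cv2.resize(im[120:330,145:370],None,fx=3.5,fy=3.5/1.25,interpolation=2))"
```

```text
t 4.5167 pos [ 0.5422 -0.1742  0.2168] q [-0.41  0.29 -0.22  0.82  0.25  2.37] F [-0.02  1.04 -1.  ] w 0.0228
target [ 0.5451 -0.1729  0.2075] turn(tool,deg) [-0.03 -0.19  0.01] shift in cur frame mm [-0.14  0.18  9.78] in target frame mm [-0.11  0.17  9.78]
7869 mouth [ 0.5763 -0.1604  0.1156] yaw 22.5 head [ 0.5596 -0.1673  0.1655] rms 0.00121 head in tool mm [ 0.08  0.06 54.63]
260 [-16.3 -11.5  44.7] [ 16.1 -11.8  44.2]
270 [-16.2 -11.6  36.8] [ 16.1 -11.6  36.8]
280 [-16.3 -12.7  28.5] [ 16.3 -12.5  28.7]
F tool [-1.38193759 -0.86256907  1.35135847] T tool [-0.26596975 -0.20259068 -0.03246806]
```

View pics/w6c.png

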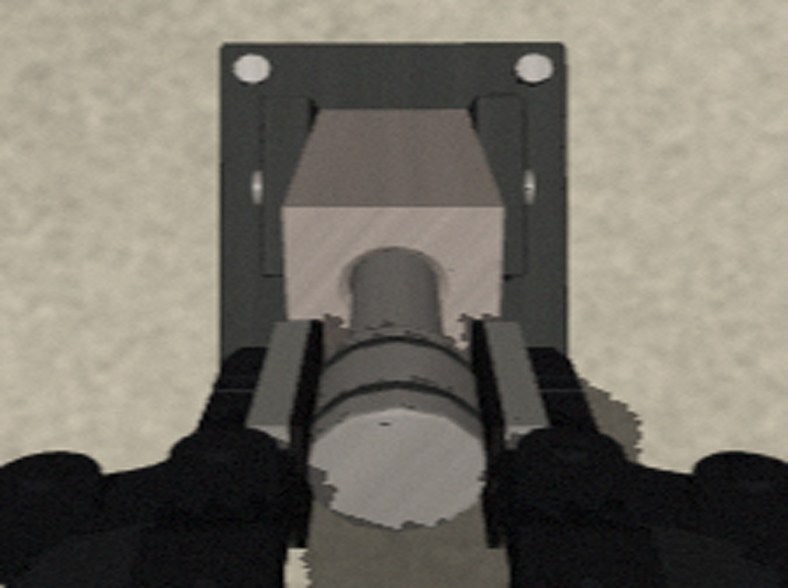

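Request:
drive_tool --steps '[0,0,-0.0025,0,0,0,1,0,0,-0.003,0,0,0,1,0,0,-0.003,0,0,0,1,0,0,-0.003,0,0,0,1,0,0,-0.003,0,0,0,1,0,0,-0.0015,0,0,0,1,0,0,0,0,0,0,1]'

```text
clock: 5.15
eef_pos: [0.5371, -0.1763, 0.232]
tool_rot: [0.819, -0.547, 0.098, -0.144]
ft_force: [-0.3, 0.6, -2.0]
grip_width: 0.0228
```

```bash
python3 -c "
from look import *
look('w7',draw=.025)
o=bot.get_obs(); Rt=R.from_quat(o['tool_rot']); print('F tool',Rt.inv().apply(o['ft_force']),'T tool',Rt.inv().apply(o['ft_torque']))
im=cv2.imread('pics/w7.png'); cv2.imwrite('pics/w7c.png',cv2.resize(im[120:330,145:370],None,fx=3.5,fy=3.5/1.25,interpolation=2))"
```

```text
t 5.15 pos [ 0.5371 -0.1763  0.232 ] q [-0.42  0.27 -0.2   0.85  0.25  2.36] F [-0.27  0.64 -1.98] w 0.0228
target [ 0.5451 -0.1729  0.2075] turn(tool,deg) [-0.05 -0.21  0.  ] shift in cur frame mm [-0.23  0.18 25.94] in target frame mm [-0.14  0.16 25.94]
7750 mouth [ 0.5762 -0.1605  0.1157] yaw 22.5 head [ 0.5544 -0.1695  0.1806] rms 0.00118 head in tool mm [ 0.1   0.14 54.68]
260 [-16.  -11.   45.4] [ 16.2 -11.5  44.7]
270 [-16.3 -11.3  37.4] [ 16.1 -11.6  36.8]
280 [-16.  -12.3  29.1] [ 16.2 -12.5  28.7]
F tool [-1.01813149  0.11555778  1.59315501] T tool [-0.46749188 -0.05923447  0.02575119]
```

View pics/w7c.png

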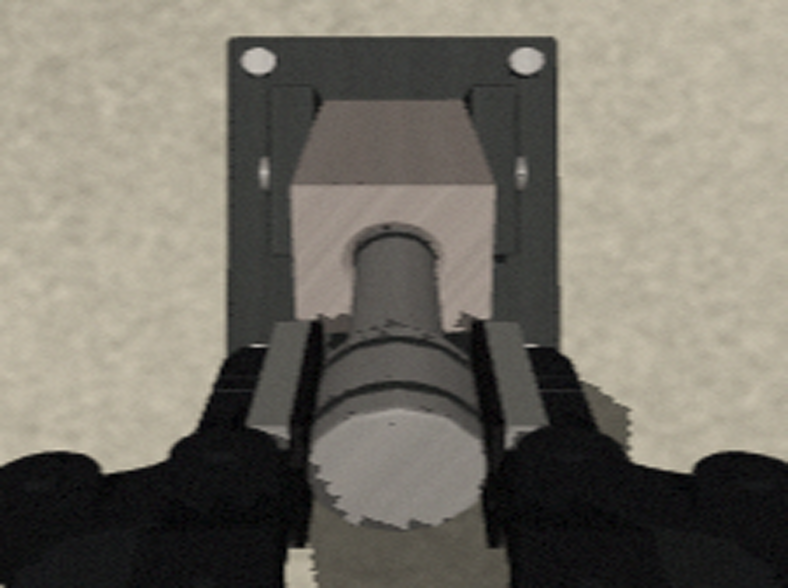

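Request:
drive_tool --steps '[0,0,-0.0025,0,0,0,1,0,0,-0.0025,0,0,0,1,0,0,-0.002,0,0,0,1,0,0,-0.001,0,0,0,1,0,0,0,0,0,0,1,0,0,0,0,0,0,1]'

```text
clock: 5.7
eef_pos: [0.5347, -0.1773, 0.2391]
tool_rot: [0.819, -0.547, 0.098, -0.144]
ft_force: [0.1, 0.0, -2.0]
grip_width: 0.0226
```

```bash
python3 -c "
from look import *
look('w8',draw=.033)
o=bot.get_obs(); Rt=R.from_quat(o['tool_rot']); print('F tool',Rt.inv().apply(o['ft_force']),'T tool',Rt.inv().apply(o['ft_torque']))
im=cv2.imread('pics/w8.png'); cv2.imwrite('pics/w8c.png',cv2.resize(im[140:300,180:335],None,fx=3.7,fy=3.7,interpolation=2))
for n in('scene','top'):
  im,d=vision.camera(n); cv2.imwrite(f'pics/{n}1.png',im[:,:,::-1])
im=cv2.imread('pics/scene1.png');cv2.imwrite('pics/s1c.png',cv2.resize(im[150:270,180:300],None,fx=5,fy=5,interpolation=2))
"
```

```text
t 5.7 pos [ 0.5347 -0.1773  0.2391] q [-0.42  0.26 -0.2   0.87  0.25  2.36] F [ 0.08  0.05 -1.96] w 0.0226
target [ 0.5451 -0.1729  0.2075] turn(tool,deg) [-0.03 -0.2   0.  ] shift in cur frame mm [-0.16  0.12 33.5 ] in target frame mm [-0.05  0.1  33.5 ]
7707 mouth [ 0.5762 -0.1603  0.1155] yaw 22.5 head [ 0.5519 -0.1704  0.1879] rms 0.00124 head in tool mm [5.000e-02 1.400e-01 5.445e+01]
260 [-16.3 -11.7  44.3] [ 16.3 -11.   45.3]
270 [-16.3 -11.4  37.2] [ 16.2 -11.   37.7]
280 [-16.  -12.3  29.1] [ 16.2 -12.6  28.5]
F tool [0.76550402 0.48897393 1.09399951] T tool [-0.45839957  0.0289686  -0.01088378]
```

View pics/w8c.png

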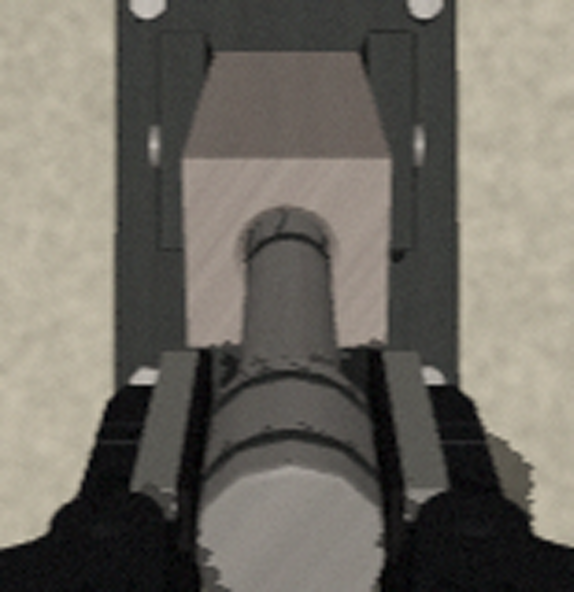

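View pics/s1c.png

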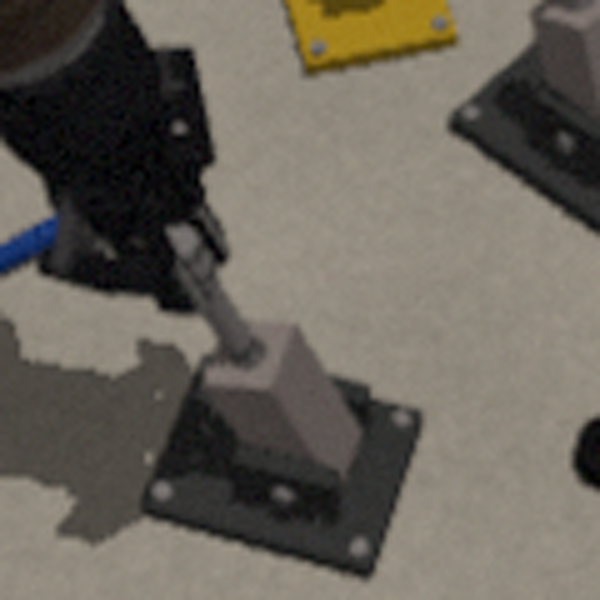

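```bash
python3 -c "
from workcell import bot,job_done
print(bot.get_obs()['clock'],bot.get_obs()['joint_vel'].round(4)); print(job_done())"
```

```text
5.85 [-0.      0.0024  0.0011 -0.0007 -0.0003  0.0001]
the job is handed in; nothing more can be done
None
```

I drew the cylinder-headed rod about 33 mm out along its bore and handed the job in at 5.85 s, with the gripper still holding its head.

- **Grooves:** the wrist picture shows the upper groove clear of the mouth, with the scuffed stretch just below it. The lower groove cannot be seen. The groove edges allow a draw of 25.5 to 40.5 mm, so 33 mm leaves margin on both sides.
- **Grip:** the head stayed at the same depth in the gripper before and after the pull (54.5 mm both times), so the rod did not slip.
- **Holder:** the fitted mouth position agreed to within about 0.3 mm throughout, and the plate looks flat and in the same place in the scene picture. The force readings between moves stayed at 4 N or less.
- **Other things:** I did not go near the ball-ended rod, its holder or the rest, but I did not measure their positions again at the end.
- **Disagreements:** the fixed cameras and the wrist camera placed the head 1 to 2 mm apart, about the stated calibration error, so I went by the wrist view, centred between the fingers. The gripper read 22.6 mm across a 24 mm head, but the picture shows it held firmly.

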